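Spot-test a work lamp with its bayonet switch cap

ROBOT

A 6-joint arm with a two-finger parallel gripper is mounted at the origin on a cart in front of the work surface, level with it; the furniture and walls round the work are solid. World frame = base frame: x ahead of the robot, y to its left, z up, the work surface at z = 0. Lengths are in mm, angles in rad, forces in N, time in s.
With the tool pointing down it reaches from about 300 to 1000 mm from the base axis. Payload 5.1 kg.
Tool frame: the origin (TCP) lies where the fingers leave the gripper's body, on its centre line; the fingertips stand 78 mm ahead of it and the grasp point (between the pads) lies 59 mm ahead of it (arm.grip_depth is the distance from the TCP to the grasp point, in mm); x points along the fingers, y is the direction in which the jaws open and shut, and the axes are right-handed (so a half turn about x gives the same grasp; the last joint's range is limited). The gripper opens to 95 mm and grips with 3 to 60 N. Pads are 20 mm wide; open, the fingers measure 119 mm over their backs; the gripper's body (75 mm by 180 mm) begins 59 mm behind the grasp point.
Start: joints at [-0.083, 0.124, 1.65, -0, 1.367, -0.083], TCP at [649.989, -0.028, 292.256] pointing down, gripper open.
Joint ranges: [-2.61, 2.61], [-1.02, 2.33], [0.03, 2.71], [-1.35, 4.49], [0.32, 2.68], [-2.91, 2.91]. Speed limits (rad/s): [2.57, 2.57, 3.14, 3.14, 3.14, 3.14].

INTERFACE

Orientations are given as a unit quaternion [x, y, z, w].
In Python, from rig import arm, fingers, eyes, workorder gives the robot as it stands. Calls block until the motion is done:
- arm.move_pose(position, orientation): joint-space move of the TCP to a pose.
- arm.line_to(position, max_speed=150, attitude=None): straight line of the TCP; attitude=None keeps the orientation; max_speed is the mean speed in mm/s.
- arm.move_j(angles): joint-space move.
- fingers.release() and fingers.grasp(grip_force=None): open the fingers fully, or close them until they stop; grip_force is the grip in N (None keeps the last).
- arm.wait(seconds).
- arm.ik(position, orientation): joint angles nearest the present ones, or None.
- eyes.grab_frame(name): name is "scene" or "side" or "wrist"; returns a dict with "pixels" (480x640x3 uint8, blue, green, red), "K" (3x3 intrinsics, pixels), "D" ([k1, k2, p1, p2, k3] as OpenCV has them; the pictures are not rectified), "world_from_camera" (4x4, takes a point from camera to world coordinates). Camera axes: x right, y down, z forward; pixel columns grow to the right and rows downward; lengths in mm; the calibration is good to about 2 mm. A picture is of the moment at which its call begins. There is no depth.
A pose or a line that the arm cannot do raises arm.Unreachable and nothing moves.
- workorder.job_done(): hands the job in, once; it reports no verdict.
Readings, each from a call of its own:
- arm.get_clock(): time.
- arm.get_joints(): joint angles.
- arm.get_joint_velocities(): joint speeds.
- arm.get_joint_efforts(): joint torques, N m.
- arm.get_ee_pos(): TCP position.
- arm.get_orientation(): TCP orientation.
- arm.get_ft_force(): force on the tool from outside, world axes, zero at the start.
- arm.get_ft_torque(): the same for the moment, N m.
- arm.get_finger_gap(): finger opening in mm.
Only numpy, scipy, OpenCV 4.12 (cv2) and the standard library are available. Lean on these libraries where they do the work, as an engineer would, in place of code of your own. Each camera call takes 0.05 s, during which the arm holds its last target. There are 200 camera calls.

TASK

The work lamp has been charging with its switch cap off and wants a quick test, which it cannot do on the charger: lift the lamp off the charging stand by its handle and set it down gently, upright, in the middle of the rubber mat, and let go of it. Then fit the loose switch cap fully home into the bayonet socket on top of the lamp and twist it clockwise half-way, from the first ridge on the rim to the middle one, where the lamp lights only as long as the cap is held against its return spring; do not turn on to the last ridge, where it clicks and stays locked on. Finish while still holding the cap at half-way, do not let go of it, and leave the other things on the bench where they are.

Things in the scene. Friction and masses are not known exactly. Their poses are not given: they have to be found in the camera images.
- lamp: battery work lamp, 0.45 to 0.7 kg: upright round lantern 120 mm high: rubber foot of 47 mm radius, white light tube behind a wire guard, grey collar of 42 mm radius with an open bayonet socket on top, D-shaped handle on one side. Origin: centre of its underside; z up; the handle points along its -x. At the start it stands in the charging stand, upright, handle roughly toward the robot.
- lamp_handle: the lamp's handle, fixed to it (same origin and axes as the lamp): an upright straight grip bar 18 mm wide (along the lamp's y) and 14 mm deep, 28 to 106 mm above the lamp's underside, its middle 82 mm from the lamp's axis, joined to the lamp by a level arm above and below
- handle_grip (a point): point on the handle's grip bar at which to pinch it from above, the fingers closing along the lamp's y: at -82 mm along the lamp's x, 75 mm above its underside; axes as the lamp's
- lamp_socket (a point): centre of the socket's mouth on the collar's top, 120 mm above the lamp's underside; axes as the lamp's. Hole of 27 mm radius in a 5 mm flange with two entry slots, 13 mm wide, toward the lamp's +x and -x (handle side), and a groove below. On the rim beside each slot three small white ridges: at the slot, 0.70 rad clockwise of it (half-way) and 1.40 rad clockwise (locked).
- cap: loose black switch cap, 54 mm high, 80 g, upright on the bench: plug of 25.5 mm radius, 20 mm long, tapered foot, two lugs 8 mm wide at +x and -x (to 33 mm radius, 7 to 12 mm up); above it a disc of 33.5 mm radius. Origin: centre of the foot. Same when turned half round. Goes in with its x along the lamp's x (play 0.08 rad); fully home its origin is 100 mm above the lamp's underside.
- cap_grip (a point): middle of the cap's upright grip bar, on the cap's axis, 44 mm above its foot; axes as the cap's. The bar is 50 mm long (along the cap's x, so over the lugs), 15 mm thick (along y) and 24 mm high, 30 to 54 mm above the foot; pinch it from above, the fingers closing along the cap's y.
- switch_ring (a joint): sprung ring in the lamp's socket, pushed round by the cap's lugs: rad, 0 at rest, grows as the cap turns clockwise seen from above. The cap turns 0.10 rad from the slots' middle before meeting it: half-way (cap at 0.70) reads 0.60. The spring (0.02 to 0.06 N m) turns the cap back when let go. From about 0.75 click balls resist; near 1.25 they snap behind the lugs and lock.
- mat: flat black rubber bench mat, 160 x 160 mm, 4 mm thick, fixed to the bench, empty; its rubber keeps the lamp from turning while the cap is twisted. Origin: centre of its underside. Mat and charging stand change places from start to start: one stands left, one right.
- charger: black charging stand, fixed: a block 130 (x) x 124 (y) x 20 mm with a round rim 9 mm high (51 mm inner radius) on top, in which the lamp's foot stands. Origin: centre of its underside.
- tape_measure: bystander: yellow tape measure 38 x 83 x 72 mm, lying behind and between mat and charging stand; leave alone
- carpenter_pencil: bystander: flat red pencil, 177 mm, on the bench in front of mat and charging stand; leave alone
- offcut_5: bystander: small softwood offcut 38 x 85 x 19 mm, left of the vise; leave alone
- battery_pack: bystander: black tool battery 118 x 79 x 57 mm, behind the vise; leave alone
Things that resemble listed ones, but are neither listed nor needed, are in the scene too. What is shaped like the cap but pink or red is not meant.

How it is judged (in metres and radians):
On the way, in this order (a step that is already met when the one before it is completed fails the run):
1. the lamp is lifted by its handle, its foot at least 25 mm above the charging stand's seat (z of lamp in the frame of charger above 0.045 m and contact force between the fingers and lamp_handle above 1 N), for 0.1 s.
2. the lamp stands upright and still on the rubber mat, its axis within 35 mm of the mat's centre, and the fingers have let go of it (horizontal distance between lamp and mat below 0.035 m and z of lamp in the frame of mat between 0.002 and 0.008 m and angle between lamp's own z axis and vertical below 0.06 rad and linear speed of lamp below 0.03 m/s and contact force between the fingers and lamp below 0.1 N), for 0.3 s.
3. the switch cap is fully home in the lamp's socket, its disc on the collar (horizontal distance between cap and lamp below 0.004 m and z of cap in the frame of lamp below 0.103 m and angle between cap's own z axis and vertical below 0.08 rad and horizontal distance between lamp and mat below 0.035 m and z of lamp in the frame of mat between 0.002 and 0.008 m and angle between lamp's own z axis and vertical below 0.06 rad), for 0.1 s.
At the end, for the whole second after the job is handed in: the lamp stands upright (within 0.06 rad) on the mat, within 35 mm of its centre; the cap is fully home (within 3 mm) and turned half-way: switch ring between 0.42 and 0.78 rad; the fingers still hold the cap (over 1 N) (all of step 3 and value of joint switch_ring between 0.42 and 0.78 rad and contact force between the fingers and cap above 1 N and linear speed of lamp below 0.03 m/s); the arm keeps its last pose, push and grip.
It fails at once if the cap is turned on to the lock click (switch ring past 1.1 rad) (value of joint switch_ring above 1.1 rad).
It fails at once if the lamp is dropped: it moves faster than 0.45 m/s with no finger on it (linear speed of lamp above 0.45 m/s and contact force between the fingers and lamp below 0.05 N).
It fails at once if a bystander (tape measure, pencil, offcut, battery) is shifted more than 30 mm (distance of any of tape_measure, carpenter_pencil, offcut_5, battery_pack from where it was at the start of the episode above 0.03 m).
It also fails if it takes over 70 s, if anything falls off the work surface, if the arm or the gripper's body presses on something with over 40 N, if the wrist force passes 120 N, or if a joint passes its speed limit or range.

## Working session

There is one attempt and no reset: what is moved stays moved. The work goes in short steps, each a Python script; the robot and the scene stay as the last script left them, time stands still between calls to the robot, and variables do not carry over. Pictures are saved under pics/ and viewed, about 8 in all and at most 12, crops included, and the job is handed in when it is done.

```bash
mkdir -p pics; ls; cat > h.py <<'E'
import numpy as np, cv2
from rig import arm, fingers, eyes, workorder
from scipy.spatial.transform import Rotation as R
def grab(n, save=None):
    f=eyes.grab_frame(n)
    if save: cv2.imwrite('pics/'+save,f['pixels'])
    return f
def ray(f,uv):
    p=cv2.undistortPoints(np.array([[uv]],float),np.array(f['K'],float),np.array(f['D'],float))[0,0]
    T=np.array(f['world_from_camera']); return T[:3,3],T[:3,:3]@np.array([p[0],p[1],1.])
def plane(f,uv,z):
    o,d=ray(f,uv); return o+d*(z-o[2])/d[2]
def proj(f,P):
    T=np.linalg.inv(np.array(f['world_from_camera'])); 
    return cv2.projectPoints(np.array(P,float).reshape(-1,3),cv2.Rodrigues(T[:3,:3])[0],T[:3,3],np.array(f['K'],float),np.array(f['D'],float))[0][:,0]
def quat(a):
    "tool down, jaw axis (tool y) at angle a from world x"
    x=np.array([0,0,-1.]);y=np.array([np.cos(a),np.sin(a),0]);return R.from_matrix(np.c_[x,y,np.cross(x,y)]).as_quat()
E
python3 - <<'E'
from h import *
import pickle
d={n:grab(n,n+'0.png') for n in('scene','side','wrist')}
pickle.dump(d,open('f0.pkl','wb'))
for n in d: print(n,np.round(d[n]['world_from_camera'],2).tolist(),np.array(d[n]['K'])[0,0])
print(arm.get_orientation(),quat(np.pi/2),arm.get_clock())
E
```

```text
pics
scene [[0.9, -0.25, 0.36, 269.9], [-0.44, -0.54, 0.72, -690.5], [0.02, -0.8, -0.6, 613.39], [0.0, 0.0, 0.0, 1.0]] 439.850841745298
side [[0.92, -0.22, 0.32, 323.22], [-0.39, -0.56, 0.73, -719.9], [0.02, -0.79, -0.61, 618.26], [0.0, 0.0, 0.0, 1.0]] 455.17988897123064
wrist [[1.0, -0.0, -0.0, 650.16], [-0.0, -0.96, -0.26, 73.91], [-0.0, 0.26, -0.96, 383.55], [0.0, 0.0, 0.0, 1.0]] 406.3784980983999
[ 0.49964613  0.50041979 -0.50039214  0.49954127] [ 2.16489014e-17  7.07106781e-01 -2.16489014e-17  7.07106781e-01] 0.15
```

View pics/scene0.png

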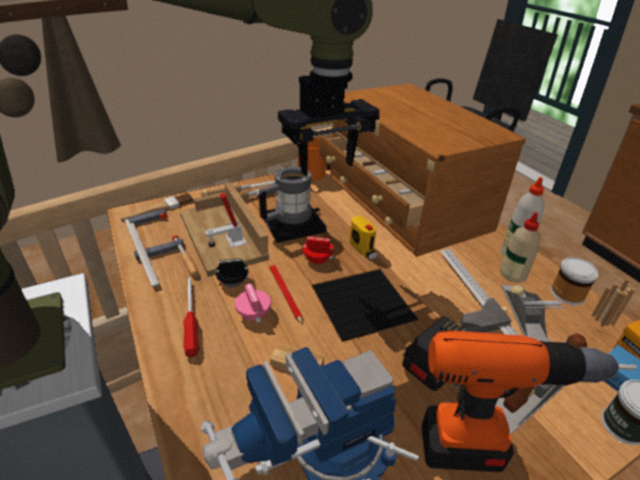

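View pics/side0.png

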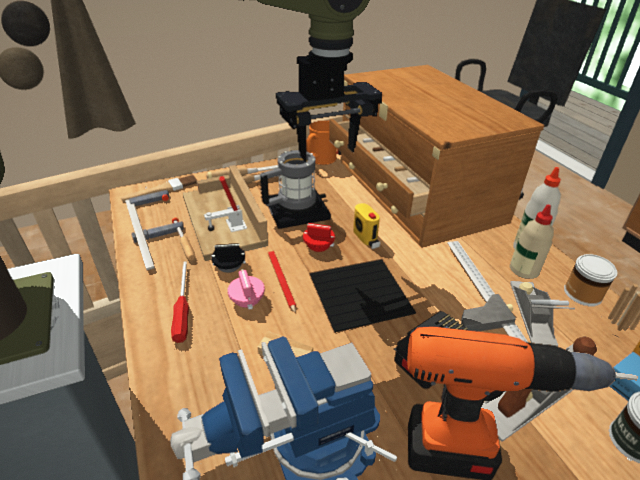

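```bash
python3 - <<'E'
from h import *
import pickle
d=pickle.load(open('f0.pkl','rb'))
s,t=d['scene'],d['side']
def tri(a,b):
    (o1,d1),(o2,d2)=ray(s,a),ray(t,b)
    A=np.c_[d1,-d2]; k=np.linalg.lstsq(A,o2-o1,rcond=None)[0]
    return (o1+d1*k[0]+o2+d2*k[1])/2
print('collar',plane(s,(293,176),140),plane(t,(297,160),140))
print('cap top',plane(s,(232,266),54),plane(t,(228,252),54))
for f,n in((s,'scene'),(t,'side')):
    g=f['pixels'].max(2); m=((g<50)*255).astype(np.uint8)
    m[:260]=0; m[350:]=0; m[:,:300]=0; m[:,425:]=0
    c=max(cv2.findContours(m,0,2)[0],key=cv2.contourArea); q=cv2.approxPolyDP(cv2.convexHull(c),8,True)[:,0]
    w=np.array([plane(f,p.astype(float),4) for p in q]); print(n,q.tolist(),w[:,:2].round().tolist(),w.mean(0).round())
a=cv2.resize(t['pixels'][130:310,200:400],None,fx=2.6,fy=2.6,interpolation=2)
cv2.imwrite('pics/m1.png',a)
b=s['pixels'][:,:]
E
```

```text
collar [633.5382306  129.84034888 140.        ] [635.55594996 126.90420261 140.        ]
cap top [433.38324974 -17.77183869  54.        ] [434.03771902 -24.83770611  54.        ]
scene [[379, 270], [417, 319], [343, 340], [313, 286]] [[731.0, -104.0], [717.0, -259.0], [564.0, -243.0], [579.0, -90.0]] [ 648. -174.    4.]
side [[381, 260], [415, 312], [335, 331], [310, 274]] [[733.0, -107.0], [719.0, -260.0], [564.0, -245.0], [579.0, -92.0]] [ 649. -176.    4.]
```

View pics/m1.png

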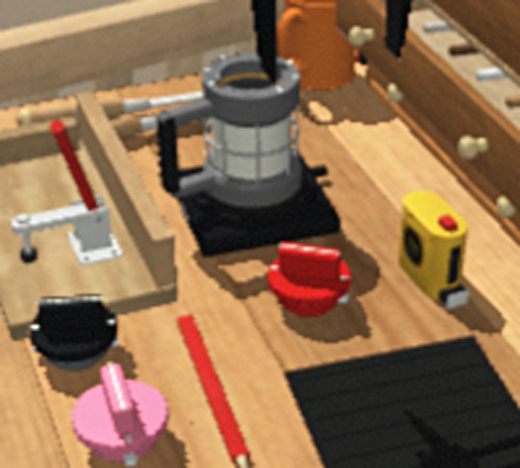

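View pics/wrist0.png

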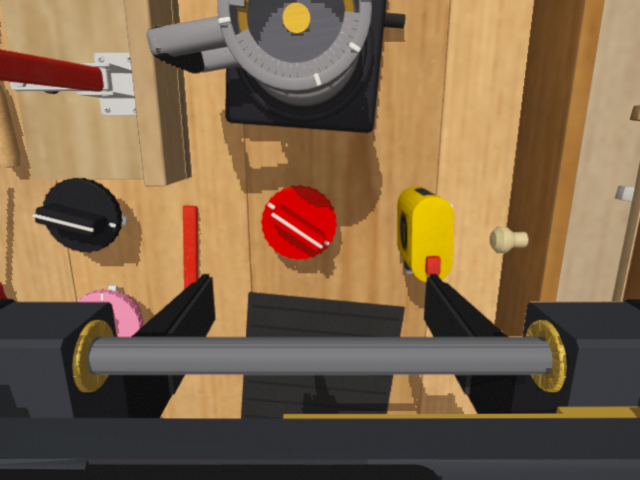

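Cap-like candidates: the black one at scene (232,271), pink one (253,303), red one (318,247). The black one is meant, and the crop confirms it. The lamp is at scene (293,195) with its handle toward −x, and the mat is at (365,303). A red toggle lever stands near the handle, so I'll check its height. Next I'll look from closer with the wrist camera over the lamp, then the cap.

```bash
python3 - <<'E'
from h import *
import pickle
d=pickle.load(open('f0.pkl','rb'))
s,t=d['scene'],d['side']
def redtip(f,x0,x1,y0,y1):
    p=f['pixels'].astype(int); m=(p[:,:,2]>90)&(p[:,:,1]<60)&(p[:,:,0]<70)
    ys,xs=np.nonzero(m[y0:y1,x0:x1]); i=ys.argmin(); j=ys.argmax(); return [(xs[i]+x0,ys[i]+y0),(xs[j]+x0,ys[j]+y0)]
A=redtip(s,210,250,185,235);B=redtip(t,210,250,165,225);print(A,B)
for a,b in zip(A,B):
    (o1,d1),(o2,d2)=ray(s,a),ray(t,b);k=np.linalg.lstsq(np.c_[d1,-d2],o2-o1,rcond=None)[0];print('lever',(o1+d1*k[0]).round(),(o2+d2*k[1]).round())
arm.move_pose([605,62,300],quat(0)); f=grab('wrist','w1.png')
arm.move_pose([450,-85,300],quat(0)); g=grab('wrist','w2.png')
pickle.dump((f,g),open('f1.pkl','wb'))
cv2.imwrite('pics/m2.png',np.hstack([f['pixels'][:330,120:560][:, :400],g['pixels'][:330,120:520]]))
print(arm.get_clock())
E
```

```text
[(np.int64(221), np.int64(194)), (np.int64(234), np.int64(225))] [(np.int64(221), np.int64(177)), (np.int64(234), np.int64(210))]
lever [470. 158. 117.] [470. 157. 116.]
lever [484. 126.  49.] [483. 124.  46.]
1.5167
```

View pics/m2.png

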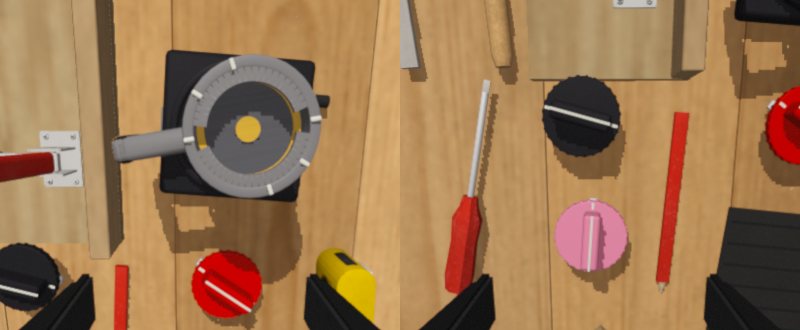

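```bash
cat >> h.py <<'E'
def angdiff(a,m): return (a+m/2)%m-m/2
def lampfit(f,ctr,z,r=90):
    "white ridges on the collar round pixel ctr -> world points at height z"
    p=f['pixels'].astype(int); m=((p.min(2)>185)*255).astype(np.uint8)
    k=np.zeros_like(m); cv2.circle(k,tuple(int(v) for v in ctr),int(r),255,-1); m&=k
    n,_,st,ce=cv2.connectedComponentsWithStats(m)
    return [(ce[i].round(1).tolist(),int(st[i,4]),plane(f,ce[i],z)[:2].round(1)) for i in range(1,n) if st[i,4]>=4]
def bar(f,roi,z=54):
    "white line on top of the cap's bar: centre, direction angle"
    x0,x1,y0,y1=roi; p=f['pixels'].astype(int)[y0:y1,x0:x1]; m=((p.min(2)>150)*255).astype(np.uint8)
    n,l,st,ce=cv2.connectedComponentsWithStats(m); i=1+st[1:,4].argmax()
    ys,xs=np.nonzero(l==i); w=np.array([plane(f,(x+x0,y+y0),z)[:2] for x,y in zip(xs,ys)])
    v=np.linalg.svd(w-w.mean(0),full_matrices=False)[2][0]; q=(w-w.mean(0))@v
    return w.mean(0)+v*(q.max()+q.min())/2, np.arctan(v[1]/v[0]), np.ptp(q)
def disc(f,roi,z):
    x0,x1,y0,y1=roi; m=((f['pixels'][y0:y1,x0:x1].max(2)<70)*255).astype(np.uint8)
    m=cv2.morphologyEx(m,3,np.ones((9,9)));m=cv2.morphologyEx(m,2,np.ones((5,5)))
    c=max(cv2.findContours(m,0,1)[0],key=cv2.contourArea); (a,b),r=cv2.minEnclosingCircle(c); e=cv2.fitEllipse(c)
    return plane(f,(e[0][0]+x0,e[0][1]+y0),z), (e[0][0]+x0,e[0][1]+y0), e[1]
E
python3 - <<'E'
from h import *
import pickle
f,g=pickle.load(open('f1.pkl','rb'))
for r in lampfit(f,(372,126),140): print(r)
print('handle outer end z126',plane(f,(233,149),126),'collar',plane(f,(372,126),140))
print('bar',bar(g,(250,360,60,170)))
print('disc',disc(g,(250,350,60,170),30))
E
```

```text
([352.0, 62.9], 34, array([624.2, 173.1]))
([316.4, 93.2], 33, array([603.6, 156.5]))
([435.6, 117.7], 31, array([674.8, 142.8]))
([308.1, 138.6], 30, array([598.6, 130.5]))
([424.3, 161.6], 28, array([669.8, 116.9]))
([389.7, 188.8], 26, array([649.3, 100.2]))
handle outer end z126 [550.06439486 123.67070276 126.        ] collar [636.94632785 137.95302797 140.        ]
bar (array([434.37938307,  -1.0507137 ]), np.float64(-0.258319965826404), np.float64(52.715472603209236))
disc (array([436.36567119,  -1.12564997,  30.        ]), (300.92969131469727, 115.87430953979492), (75.95581817626953, 79.9344253540039))
```

```bash
python3 - <<'E'
from h import *
import pickle
d=pickle.load(open('f0.pkl','rb'))
print('proj lamp centre', proj(d['scene'],[636.7,136.7,140]),proj(d['side'],[636.7,136.7,140]),'cap',proj(d['scene'],[434.9,-1,54]))
a=0.16; c=np.array([636.7,136.7]); g=c-82*np.array([np.cos(a),np.sin(a)])
q=quat(np.pi/2+a)
arm.move_pose([g[0],g[1],300],q); print(arm.get_joints())
arm.line_to([g[0],g[1],200],150); f=grab('wrist','w3.png')
arm.line_to([g[0],g[1],157],80)
print(arm.get_ft_force()); fingers.grasp(60); print(arm.get_finger_gap(),arm.get_ft_force(),arm.get_ee_pos(),arm.get_clock())
grab('side','s3.png')
E
```

```text
proj lamp centre [[293.03560423 174.45260372]] [[295.92915797 157.96897471]] cap [[230.15445532 261.00900726]]
[ 1.25128701e-01 -5.77733724e-02  1.82378450e+00 -2.14183736e-04
  1.37612399e+00 -1.60532713e+00]
[-0.97539898  0.5284674  -0.05186417]
17.594885002638847 [ 0.3001264  -0.53875892  0.06145198] [555.74754896 123.66643297 156.98750262] 5.4417
```

```bash
python3 - <<'E'
import cv2,numpy as np
a=cv2.imread('pics/w3.png');b=cv2.imread('pics/s3.png')[60:300,180:420]
cv2.imwrite('pics/m3.png',np.hstack([cv2.resize(a,(440,330)),cv2.resize(b,(330,330))]))
E
```

```text
(no output)
```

View pics/m3.png

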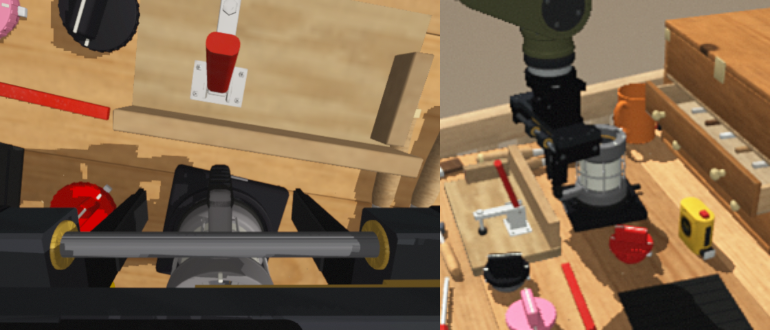

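The handle bar sits between the fingers (left view at about (222,185)) and the gap is 17.6 mm, so the grip is good. I'll lift and carry it now.

```bash
python3 - <<'E'
from h import *
p=arm.get_ee_pos(); a=.16
arm.line_to([p[0],p[1],p[2]+45],60); arm.wait(.3); print(arm.get_ft_force(),arm.get_ft_torque(),arm.get_finger_gap())
arm.line_to([p[0],p[1],p[2]+100],100)
m=np.array([648.5,-175.])-82*np.array([np.cos(a),np.sin(a)])
arm.line_to([m[0],m[1],p[2]+100],130)
arm.line_to([m[0],m[1],p[2]+10],100); arm.wait(.3)
print(arm.get_ft_force(),arm.get_ft_torque(),arm.get_ee_pos(),arm.get_clock()); grab('side','s4.png')
b=cv2.imread('pics/s4.png')[130:370,220:500]; cv2.imwrite('pics/m4.png',cv2.resize(b,None,fx=2,fy=2))
E
```

```text
[-0.5094839   0.47094666 -6.25841698] [0.07499651 0.38844887 0.03344572] 17.490151931847745
[ 0.6665423   1.0172689  -6.13887383] [0.06530794 0.43177679 0.00978466] [ 567.78778381 -188.17074503  167.59875435] 11.2917
```

View pics/m4.png

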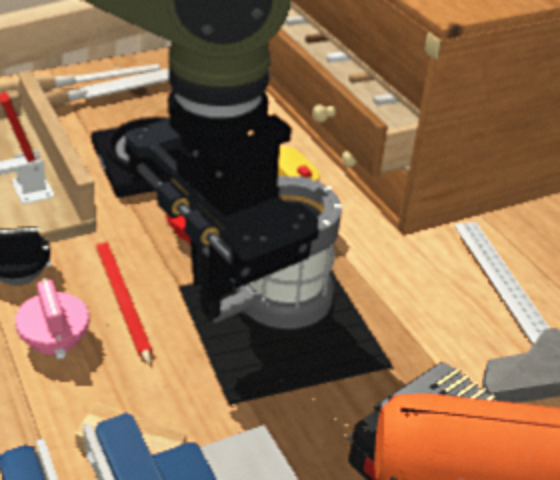

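The lamp hangs upright over the mat, with its foot at about crop (290,310). I'll lower it by force.

```bash
python3 - <<'E'
from h import *
p=arm.get_ee_pos(); arm.line_to([p[0],p[1],145],50); arm.wait(.2)
z=145; f0=arm.get_ft_force()[2]
while z>137:
    z-=.75; arm.line_to([p[0],p[1],z],15); arm.wait(.1); f=arm.get_ft_force()[2]; print(z,round(f,2))
    if f>-2: break
print(arm.get_ft_torque()); fingers.release(); arm.wait(.5); print(arm.get_ft_force(),arm.get_finger_gap())
arm.line_to([p[0],p[1],280],120)
arm.move_pose([625,-245,300],quat(0)); arm.wait(.1); f=grab('wrist','w5.png')
import pickle; pickle.dump(f,open('f5.pkl','wb'))
c=proj(f,[648.5,-175,124])[0]; print(c)
for r in lampfit(f,c,124): print(r)
print(arm.get_clock())
E
```

```text
144.25 -6.14
143.5 -6.45
142.75 -6.58
142.0 -5.48
141.25 -6.35
140.5 -1.42
[0.21718263 0.75941742 0.12660134]
[-0.22903187  0.62656848 -0.46742623] 94.87243807976812
[354.88445999 134.70129486]
([335.9, 74.0], 29, array([ 636. , -138.7]))
([302.8, 102.3], 28, array([ 615.4, -155.3]))
([414.8, 125.0], 27, array([ 686.5, -169. ]))
([295.6, 144.6], 27, array([ 610.4, -181.2]))
([404.6, 166.1], 25, array([ 681.4, -194.9]))
([372.5, 191.3], 23, array([ 661. , -211.4]))
19.0083
```

View pics/w5.png

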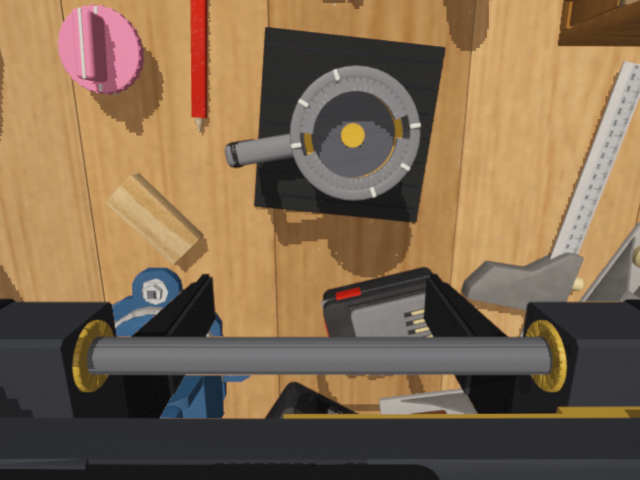

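The lamp stands centred on the mat: mouth at (648.4,−175.1), yaw 0.159. Before reaching for the cap, I'll check the tray board and clamp knob beside it for finger clearance.

```bash
python3 - <<'E'
from h import *
import pickle
d=pickle.load(open('f0.pkl','rb')); f,g=pickle.load(open('f1.pkl','rb')); t=d['side']
def tri(f1,a,f2,b):
    (o1,d1),(o2,d2)=ray(f1,a),ray(f2,b);k=np.linalg.lstsq(np.c_[d1,-d2],o2-o1,rcond=None)[0];return (o1+d1*k[0]).round(),(o2+d2*k[1]).round()
print('board corner',tri(g,(250,79),t,(203,258)), 'rail corner',tri(g,(423,78),t,(267,243)))
print('board edge above cap z15',plane(g,(300,79),15))
for z in (20,40): print('knob',plane(t,(211,228),z))
x=d['scene']['pixels'][215:300,170:290]; w=t['pixels'][205:275,190:290]
cv2.imwrite('pics/m5.png',np.hstack([cv2.resize(x,(400,400*85//120),interpolation=2),cv2.resize(w,(400,400*85//120),interpolation=2)]))
E
```

```text
board corner (array([391.,  31.,   9.]), array([390.,  31.,   9.])) rail corner (array([544.,  31.,  10.]), array([529.,  33.,   6.]))
board edge above cap z15 [435.32922862  30.08941156  15.        ]
knob [426.17319795 112.41448854  20.        ]
knob [422.73139545  84.59006751  40.        ]
```

View pics/m5.png

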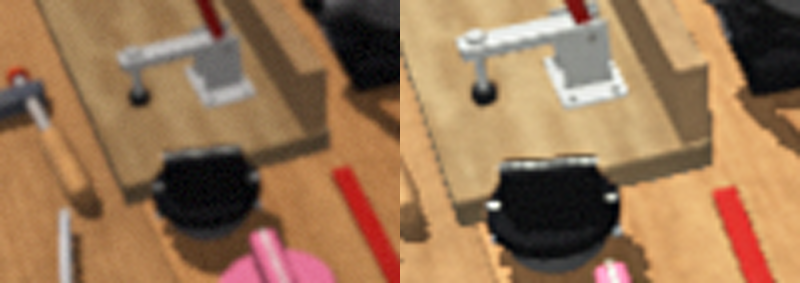

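```bash
python3 - <<'E'
from h import *
arm.move_pose([437,-62,230],quat(0)); arm.wait(.1); f=grab('wrist','w6.png')
c=proj(f,[435,-1,54])[0]; roi=[int(c[0]-60),int(c[0]+60),max(0,int(c[1]-60)),int(c[1]+65)]
b=bar(f,roi); dd=disc(f,roi,30); print(c,b,dd)
arm.move_pose([435.2,-1,200],quat(np.pi/2-.258)); print(arm.get_joints(),arm.get_clock())
E
```

```text
[312.30036082 147.37710766] (array([436.07112159,  -1.40815885]), np.float64(-0.26368893405310684), np.float64(58.76823183713546)) (array([436.11841161,  -0.79426914,  30.        ]), (314.32568740844727, 145.49392318725586), (92.75115203857422, 95.42609405517578))
[-1.26155839e-01 -2.98992717e-01  2.20328287e+00 -6.81078754e-05
  1.23707020e+00 -1.43771038e+00] 21.3
```

View pics/w6.png

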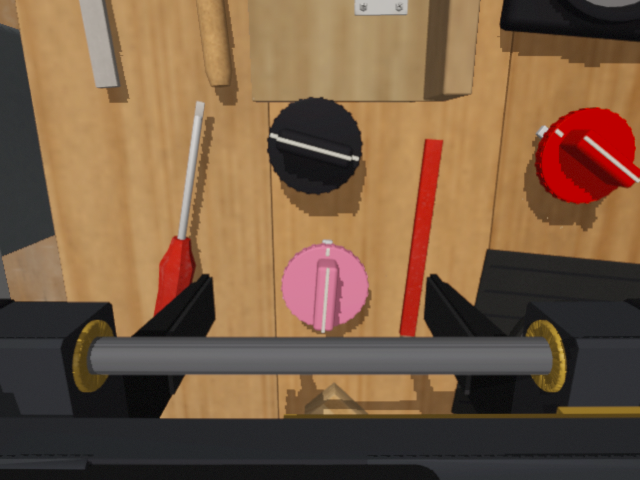

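```bash
python3 - <<'E'
from h import *
x,y=436.1,-1.1
q=quat(np.pi/2-.262); arm.line_to([x,y,140],120,attitude=q); z0=arm.get_ft_force()
for z in (120,110.5):
    arm.line_to([x,y,z],60); print(z,arm.get_ft_force()-z0)
fingers.grasp(45); print(arm.get_finger_gap(),arm.get_ft_force()-z0)
arm.line_to([x,y,140],60); arm.line_to([x,y,300],150); arm.wait(.2); print(arm.get_ft_force()-z0,arm.get_finger_gap())
a=.159; arm.move_pose([648.4,-175.1,300],quat(np.pi/2+a)); arm.line_to([648.4,-175.1,250],100); arm.wait(.1)
print(arm.get_ee_pos(),arm.get_clock()); print(arm.get_joints())
p=grab('side','s7.png')['pixels'];w=grab('wrist','w7.png')['pixels']
cv2.imwrite('pics/m7.png',np.hstack([cv2.resize(p[150:350,270:470],(400,400),interpolation=2),cv2.resize(w[200:480,140:500],(400,400*280//360))[:400] if 0 else cv2.resize(w[:,120:520],(400,400))]))
E
```

```text
120 [-0.52362024  0.32014106 -0.01989556]
110.5 [-1.01643116  0.02830739 -1.09750668]
14.780275687269095 [-0.12002577  0.02378084 -0.80884563]
[-1.06599865 -0.49326283 -1.30611313] 14.779631449450017
[ 648.83517481 -175.27495265  251.00455688] 27.8417
[-3.43671555e-01  1.97810313e-01  1.63748846e+00 -1.45011559e-05
  1.30465481e+00 -2.07342521e+00]
```

View pics/m7.png

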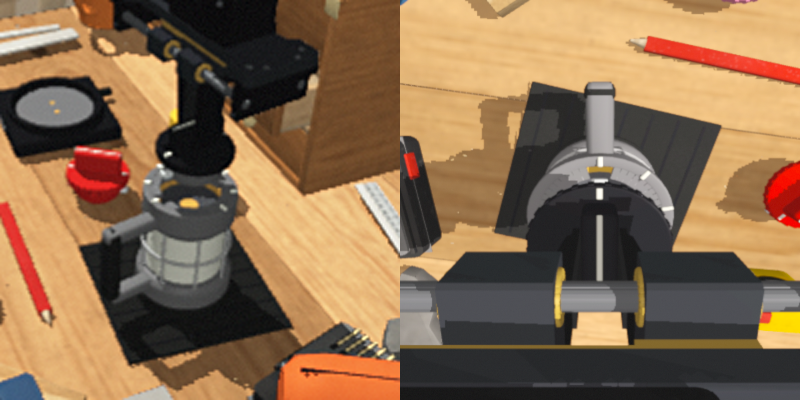

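The cap hangs over the socket, bar in line with handle and slot (both at column ~600 in the right view). I'll lower it with force watch.

```bash
python3 - <<'E'
from h import *
x,y=648.4,-175.1
f0=arm.get_ft_force(); arm.line_to([x,y,238],80); arm.wait(.1); print(arm.get_ft_force()-f0,arm.get_ee_pos())
z=238
while z>213.4:
    z-=1.5; arm.line_to([x,y,z],25); f=arm.get_ft_force()-f0; e=arm.get_ee_pos(); print(z,e.round(1),f.round(1))
    if f[2]>12: break
print(arm.get_ft_torque(),arm.get_clock())
E
```

```text
[-1.39679004 -1.08301029  0.48925144] [ 648.30376298 -175.07235514  237.65896605]
236.5 [ 648.4 -175.1  236.6] [-1.7  0.5  0. ]
235.0 [ 648.3 -175.1  234.9] [-2.1 -0.8  0.2]
233.5 [ 648.3 -175.1  233.3] [-0.8 -0.6 -0.4]
232.0 [ 648.3 -175.1  231.8] [-0.9 -0.5  0.4]
230.5 [ 648.3 -175.1  230.3] [-0.8 -0.3  0.4]
229.0 [ 648.3 -175.1  228.8] [ 0.2 -0.6  0.6]
227.5 [ 648.3 -175.1  227.3] [-1.6  0.4  0.5]
226.0 [ 648.3 -175.1  225.8] [-0.7 -0.6 -0.7]
224.5 [ 648.3 -175.1  224.3] [-0.9 -0.7 -1.1]
223.0 [ 648.3 -175.1  222.8] [-1.  -0.6  0.7]
221.5 [ 648.3 -175.1  221.3] [-1.5 -0.1  0.2]
220.0 [ 648.3 -175.1  219.8] [-0.4 -0.8  0.6]
218.5 [ 648.3 -175.1  218.3] [-1.3 -1.1  0.2]
217.0 [ 648.3 -175.1  216.8] [-0.7 -0.4  0.6]
215.5 [ 648.3 -175.1  215.3] [-1.9  0.1  0.5]
214.0 [ 648.6 -175.2  214.5] [-1.8 -0.6  1.8]
212.5 [ 648.7 -175.2  214.4] [-2.8  0.3  6.5]
[0.35974368 0.46068175 0.00357451] 32.5917
```

```bash
python3 - <<'E'
from h import *
x,y=648.4,-175.1; a=np.pi/2+.159; t0=arm.get_ft_torque()
for th in (.1,.2,.3,.4,.5,.6,.7):
    arm.line_to([x,y,212.9],20,attitude=quat(a-th)); print(th,arm.get_ft_force().round(1),(arm.get_ft_torque()-t0).round(3),arm.get_ee_pos().round(1),round(arm.get_clock(),1))
arm.wait(.3)
m=R.from_quat(arm.get_orientation()).as_matrix()[:,1]; print('turn',a-np.arctan2(m[1],m[0]),arm.get_finger_gap())
p=grab('side','s8.png')['pixels'];f=grab('wrist','w8.png');w=f['pixels']
cv2.imwrite('pics/m8.png',np.hstack([cv2.resize(p[150:350,270:470],(400,400),interpolation=2),cv2.resize(w[60:340,180:460],(400,400),interpolation=2)]))
E
```

```text
0.1 [-0.4 -1.1  6.7] [ 0.021 -0.167 -0.012] [ 648.9 -175.2  214.4] 32.8
0.2 [-1.1 -0.7  4.6] [-0.072 -0.283 -0.003] [ 649.  -175.2  214.4] 33.1
0.3 [-0.7 -0.4  4.5] [-0.058 -0.313  0.015] [ 649.  -175.3  214.4] 33.3
0.4 [-0.9  0.7  4.6] [-0.18  -0.303 -0.029] [ 649.  -175.4  214.4] 33.6
0.5 [-0.8  0.1  5.1] [-0.278 -0.3    0.015] [ 649.  -175.5  214.4] 33.8
0.6 [-1.2 -0.4  4.7] [-0.319 -0.287 -0.   ] [ 648.9 -175.6  214.4] 34.1
0.7 [-0.4 -1.6  5. ] [-0.316 -0.265  0.028] [ 648.9 -175.7  214.5] 34.3
turn 0.6975044887399462 14.790195632193319
```

View pics/m8.png

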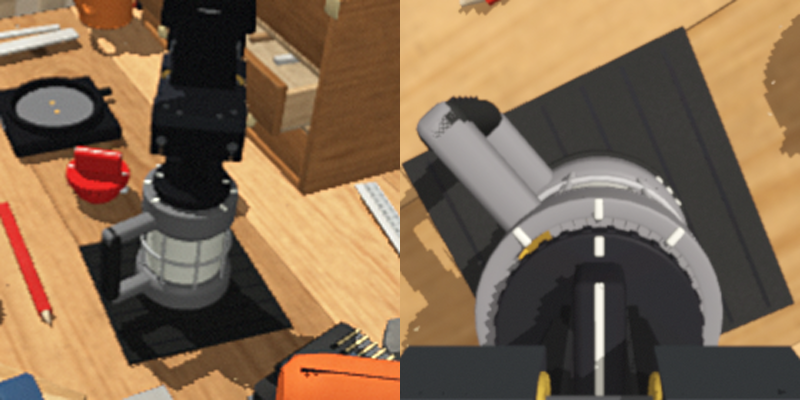

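The cap's white mark lines up with the middle ridge on the lamp rim (right view, column ~600). I'll quickly check the light tube's brightness and whether the hold is stable, then hand in.

```bash
python3 - <<'E'
from h import *
for n in('s7','s8'):
    p=cv2.imread(f'pics/{n}.png')[265:290,345:380]; print(n,p.mean((0,1)).round(1),p.max())
print(arm.get_ft_force().round(1),arm.get_ee_pos().round(1),arm.get_finger_gap(),arm.get_clock())
workorder.job_done()
E
```

```text
s7 [121.2 129.3 128.2] 191
s8 [120.8 128.7 127.7] 190
[-1.6 -0.8  5.2] [ 648.9 -175.7  214.4] 14.813945376116815 34.7417
the job is handed in; nothing more can be done
```

The job is handed in at about 35 s on the robot clock. The lamp stands upright on the mat, the cap is fully home and turned half-way, and the gripper is still holding it.

- **Lamp:** I lifted it off the charging stand by its handle and lowered it onto the mat by force. After letting go, the rim ridges put its centre at (648.4, −175.1), within about 1 mm of where I measured the mat's centre.
- **Cap:** I chose the black one, not the pink or red. It went into the socket without snagging and stopped at exactly the expected height. I am holding it down with about 5 N and gripping it at 45 N.
- **Twist:** I turned it 0.70 rad clockwise. The last wrist picture shows its white mark lined up with the middle ridge.

**Not confirmed:**
- **Light:** the tube looked no brighter in the side camera after the twist, so I did not see the lamp light. Either the simulation does not show the light, or the switch did not close.
- **Spring:** its torque was too small to tell from sensor noise, so half-way rests on the ridge alignment and the turn angle alone.
- **Bystanders:** I did not measure them again at the end. I had no unexpected contact forces, and those still visible looked unmoved.

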